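# Check the paste temperature under the Vicat plunger

## Task

Before the consistency test, check the temperature of the cement paste: raise the Vicat apparatus's sliding rod by its knob fully to its upper stop, then take the torch-shaped infrared thermometer and point it slantwise past the rod at the middle of the paste in the mould, no flatter than 45 degrees, its nose about 8 cm from the paste along its line of sight, and hold it still there for two seconds (it reads by itself). Then stand it gently back nose down in its dish, leaving the rod up; do not touch the paste with the thermometer, shift the mould or disturb the other things on the bench.

Things in the scene. Friction and masses are not known exactly. Their poses are not given: they have to be found in the camera images.
- vicat: Vicat apparatus, fixed: grey base 170 x 130 x 18 mm, 105 mm glass plate (top at 24 mm), rear column 235 mm tall, 72 mm along +x from the rod; two arms (148-166 and 214-232 mm up) run from it to the vertical rod, ending in bosses of 14 mm radius; a readout and a screw beside them behind the rod (x over 34, y within 36 mm). Origin on the bench on the rod's axis, z up. Open towards -x and at both sides of the rod
- plunger (a joint): height of the sliding rod in m: 0 = lowest (plunger tip 2 mm above the paste), 0.045 = upper stop. It starts low, at 0 to 0.01. It slides vertically and stays where it is left (friction; about 10 N lifts it)
- rod_knob (a point): middle of the round knob on top of the rod: dark steel, 26 mm diameter, 24 mm tall, so its top is 12 mm above this point; 274 mm above the bench at joint 0, rising with the rod. The rod is 11 mm thick; the upper arm's top is 42 mm below this point at joint 0. Nothing else stands as high
- plunger_tip (a point): lower end of the rod, a steel plunger of 10 mm diameter, straight over the paste
- mould: the loose brass mould filled with grey set paste, standing on the glass plate under the rod: a cone 94 mm wide at the foot, 86 mm at the top, 40 mm tall, 1 kg. Origin at the middle of its underside, z up
- paste_middle (a point): the target: middle of the level paste surface (72 mm across), 40 mm above the mould's underside, 64 mm above the bench
- thermometer: loose infrared thermometer like a small torch, 166 mm long, about 180 g, standing nose down in its dish. Origin: middle of the flat nose face; z runs from nose to tail, so it looks along its own -z. Black nose 44 mm wide (z 0 to 30 mm), then a round grey barrel 32 mm wide (z 46 to 154 mm; grip it there, e.g. at z = 128 mm), domed tail. Screen on its +x side
- dock: the thermometer's round grey parking dish, fixed to the bench: 96 mm wide at the foot, 18 mm tall, with a flat floor 10 mm above the bench inside a rim (opening 70 mm wide). Origin on the bench at its middle, z up
- dock_floor (a point): middle of the dish's floor, 10 mm above the bench, where the nose stands
- timer: bystander: flat white bench timer 62 x 88 x 22 mm
- spare_mould: bystander: empty brass ring 92 mm wide, 40 mm tall
- bottle: bystander: upright white plastic bottle 64 mm wide, 170 mm tall
- spatula: bystander: steel spatula with a wooden handle lying flat on the bench, 225 mm long, 18 mm high
There are look-alikes about, which are no part of the job. Leave any green or orange look-alike of the thermometer alone. Leave any blue look-alike of the mould alone.

How it is judged:
On the way, in this order (a step that is already met when the one before it is completed fails the run):
1. the rod has been raised to its upper stop (within 8 mm) and the knob let go (value of joint plunger above 0.037 m and contact force between the fingers and vicat below 0.1 N), for 0.2 s.
2. the thermometer is held still for 1.6 s, looking at the paste within 12 mm of its middle, from 55 to 105 mm along its line of sight and tilted at most 47 degrees from straight down, with the rod up (x of paste_middle in the frame of thermometer between -0.012 and 0.012 m and y of paste_middle in the frame of thermometer between -0.012 and 0.012 m and z of paste_middle in the frame of thermometer between -0.105 and -0.055 m and angle between thermometer's own z axis and vertical below 0.82 rad and linear speed of thermometer below 0.015 m/s and angular speed of thermometer below 0.08 rad/s and value of joint plunger above 0.037 m), for 1.6 s.
At the end, for the whole second after the job is handed in: The thermometer stands released, upright (within 3.4 degrees) and at rest, nose down on the floor of its dish (within 18 mm of the middle, 4 mm in height), the rod is still within 8 mm of its upper stop and the mould still stands under it (within 16 mm of its axis) (horizontal distance between thermometer and dock_floor below 0.018 m and z of thermometer in the frame of dock_floor between -0.004 and 0.004 m and angle between thermometer's own z axis and vertical below 0.06 rad and linear speed of thermometer below 0.01 m/s and contact force between the fingers and thermometer below 0.1 N and value of joint plunger above 0.037 m and angle between mould's own z axis and vertical below 0.05 rad and horizontal distance between mould and vicat below 0.016 m); the robot touches nothing.
It fails at once if the thermometer touches the mould or the paste (contact force between thermometer and mould above 0.5 N).
It fails at once if the mould is shifted by more than 8 mm (distance of mould from where it was at the start of the episode above 0.008 m).
It fails at once if the thermometer is dropped (falls freely faster than 0.4 m/s) (contact force between the fingers and thermometer below 0.01 N and linear speed of thermometer above 0.4 m/s).
It fails at once if a bystander is shifted by more than 20 mm (distance of any of timer, spare_mould, bottle, spatula from where it was at the start of the episode above 0.02 m).
It also fails if it takes over 61 s, if anything falls off the work surface, if the arm or the gripper's body presses on something with over 40 N, if the wrist force passes 120 N, or if a joint passes its speed limit or range.

## Robot

A 6-joint arm with a two-finger parallel gripper is mounted at the origin on the work surface. World frame = base frame: x ahead of the robot, y to its left, z up, the work surface at z = 0. Lengths are in m, angles in rad, forces in N, time in s.
With the tool pointing down it reaches from about 0.3 to 0.825 m from the base axis. Payload 5.4 kg.
Tool frame: the origin (TCP) lies at the very end of the fingers, on their centre line; the grasp point (between the pads) lies 19 mm behind it; z points along the fingers, y is the line along which they close (so a half turn about z gives the same grasp; the last joint's range is limited). The gripper opens to 92 mm and grips with 3 to 60 N. Pads are 20 mm wide; open, the fingers measure 128 mm over their backs; the gripper's body (75 mm by 189 mm) begins 69 mm behind the grasp point.
Start: joints at [-1.374, 0.158, 1.597, -0, 1.386, -0.21], TCP at [0.227, -0.528, 0.215] pointing down, gripper open.
Joint ranges: [-2.91, 2.91], [-0.94, 2.29], [0.18, 2.7], [-1.29, 4.43], [0.17, 2.64], [-3, 3]. Speed limits (rad/s): [2.57, 2.57, 3.14, 3.14, 3.14, 3.14].

## Interface

Orientations are given as a rotation vector (axis times angle).
In Python, from workcell import bot gives the robot as it stands. Calls block until the motion is done:
- bot.goto(position, orientation): joint-space move of the TCP to a pose.
- bot.line_to(position, rot=None, max_speed=0.15): straight line of the TCP; rot=None keeps the orientation; max_speed is the mean speed in m/s.
- bot.set_joints(angles): joint-space move.
- bot.set_gripper(opening, newtons=None): opening from 0.0 (shut) to 1.0 (fully open); newtons is the grip in N (None keeps the last); returns when the fingers have stopped.
- bot.hold(seconds).
- bot.inverse_kinematics(position, orientation): joint angles nearest the present ones, or None.
- bot.read_camera(name): name is "side" or "top"; returns a dict with "pixels" (384x512x3 uint8, blue, green, red), "fx", "fy", "cx", "cy" (pixels), "R" (3x3) and "t" (3): a world point X has camera coordinates R X + t. Camera axes: x right, y down, z forward; pixel columns grow to the right and rows downward; lengths in m; the calibration is good to about 2 mm. A picture is of the moment at which its call begins. There is no depth.
A pose or a line that the arm cannot do raises bot.MotionError and nothing moves.
- bot.job_done(): hands the job in; it is judged then, once.
Readings, each from a call of its own:
- bot.current_clock(): time.
- bot.current_joints(): joint angles.
- bot.current_joint_vel(): joint speeds.
- bot.current_effort(): joint torques, N m.
- bot.current_ee_pos(): TCP position.
- bot.current_tool_rot(): TCP orientation.
- bot.current_contact_force(): force on the tool from outside, world axes, zero at the start.
- bot.current_ft_torque(): the same for the moment, N m.
- bot.current_opening(): opening from 0.0 (shut) to 1.0 (fully open).
- bot.current_grip_force(): force on a finger pad.
Only numpy, scipy, OpenCV 4.12 (cv2) and the standard library are available. Lean on these libraries where they do the work, as an engineer would, in place of code of your own. Each camera call takes 0.05 s, during which the arm holds its last target. There are 200 camera calls.

## Working session

There is one attempt and no reset: what is moved stays moved. The work goes in short steps, each a Python script; the robot and the scene stay as the last script left them, time stands still between calls to the robot, and variables do not carry over. Pictures are saved under pics/ and viewed, at most 10 in all, crops included, and the job is handed in when it is done.

```bash
mkdir -p pics
python3 - <<'E'
from workcell import bot
import cv2,pickle
for n in("side","top"):
    c=bot.read_camera(n); pickle.dump(c,open(n+".pkl","wb")); cv2.imwrite(f"pics/{n}0.png",cv2.resize(c["pixels"],(800,600),interpolation=cv2.INTER_CUBIC))
    print(n,c["fx"],c["cx"],c["cy"],c["R"],c["t"],-c["R"].T@c["t"])
print(bot.current_tool_rot(),bot.current_clock())
E
```

```text
side 356.0931144288859 252.72420309272718 191.16308489960073 [[-0.96371473 -0.26671033  0.01093288]
 [-0.16152313  0.55005079 -0.81936219]
 [ 0.21251872 -0.79139733 -0.57317193]] [0.52320932 0.26968402 0.91211651] [0.3539429  0.71305198 0.73804829]
top 386.3500040647626 253.5564252106889 189.24385657284128 [[ 0.00512282 -0.99998169  0.00322058]
 [-0.98634128 -0.00558313 -0.1646199 ]
 [ 0.16463486 -0.00233327 -0.98635182]] [-0.04790924  0.55801138  1.0804339 ] [ 0.372758   -0.04227197  1.15770201]
[-3.07517655e+00 -6.34289518e-01  1.96794215e-05] 0.1
```

View pics/side0.png

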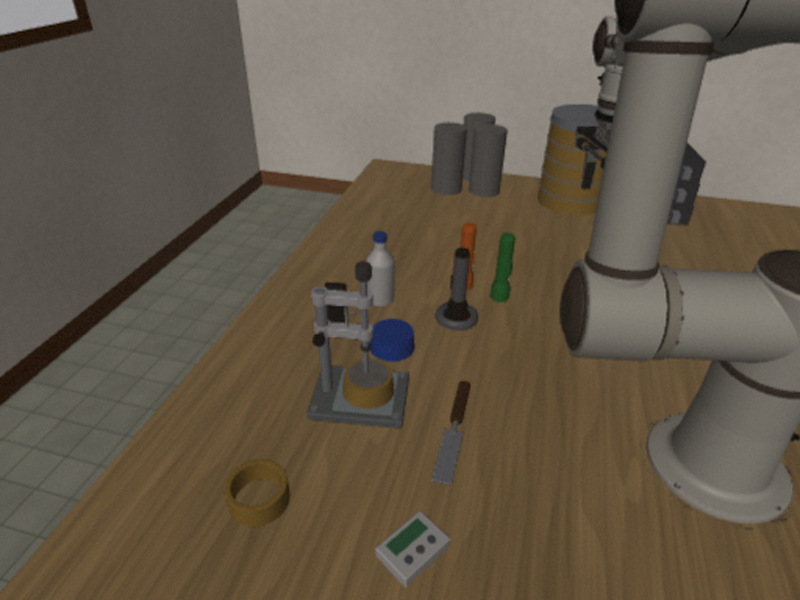

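View pics/top0.png

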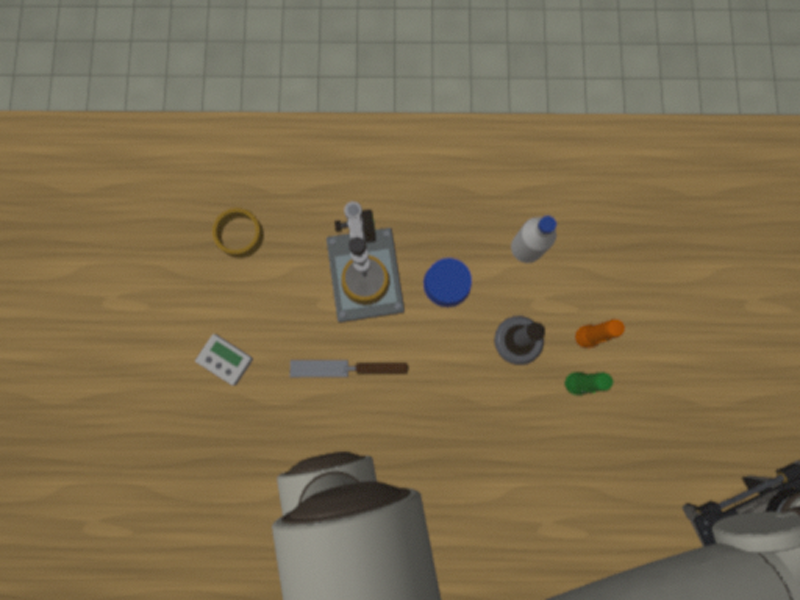

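Both views show the scene. The Vicat is at top (365,280) with its knob at (357,246); in the side view the knob is at (363,271). There are three candidates for the thermometer:
- **Grey/black in the dish:** top (519,340), side (458,290). It fits the description.
- **Orange:** top (600,333). A look-alike.
- **Green:** top (588,382). A look-alike.

For the mould, the brass one with paste at top (365,280) is right. The blue one at (447,282) and the empty ring at (238,232) are not. I'll check these in a close crop.

Run:
```python
import cv2,pickle,numpy as np
T=pickle.load(open("top.pkl","rb"))["pixels"];S=pickle.load(open("side.pkl","rb"))["pixels"]
def c(I,u,v,w,h,s): return cv2.resize(I[v:v+h,u:u+w],(w*s,h*s),interpolation=cv2.INTER_CUBIC)
a=np.hstack([c(T,205,125,66,60,6),c(T,305,190,66,60,6)])
cv2.imwrite("pics/cropT.png",a)
cv2.imwrite("pics/cropS.png",c(S,190,150,130,125,6)[:600] if 0 else cv2.resize(S[150:275,190:320],(624,600),interpolation=cv2.INTER_CUBIC))
```

```text
(no output)
```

View pics/cropT.png

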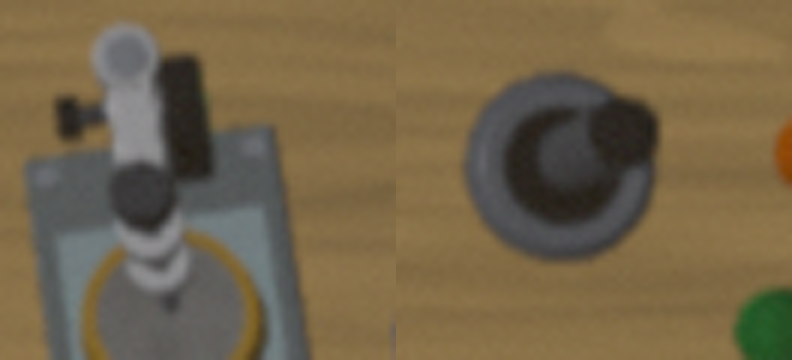

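View pics/cropS.png

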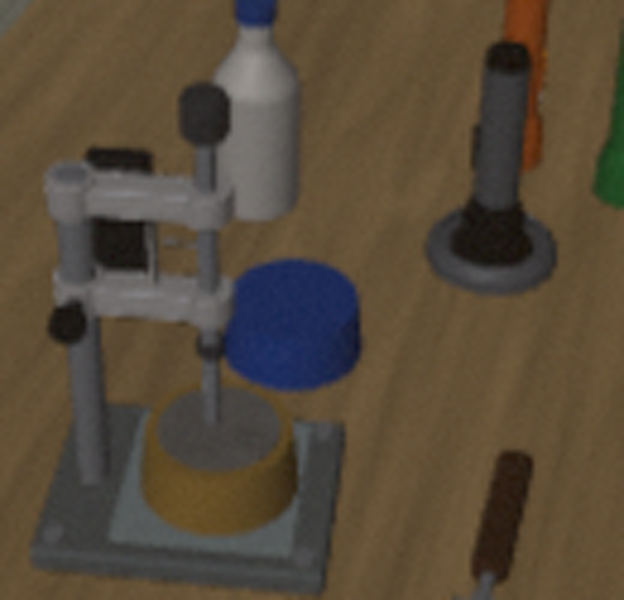

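The crop confirms the choice: a grey barrel with a black nose, standing in the grey dish at top crop (561,167). The Vicat knob is dark at top crop (142,195) and side crop (205,114), and the brass mould's paste is at side crop (219,430).

```bash
cat > geo.py <<'E'
import numpy as np,pickle
from scipy.optimize import least_squares
C={n:pickle.load(open(n+".pkl","rb")) for n in("side","top")}
def proj(n,X):
    c=C[n];p=c["R"]@X+c["t"];return np.array([c["fx"]*p[0]/p[2]+c["cx"],c["fy"]*p[1]/p[2]+c["cy"]])
def tri(**px):
    r=least_squares(lambda X:np.concatenate([proj(n,X)-p for n,p in px.items()]),[.5,0,.1]);return r.x,np.abs(r.fun).max()
def onz(n,p,z):
    return least_squares(lambda x:proj(n,np.array([*x,z]))-p,[.5,0]).x
tl=lambda x,y:np.array([205+(x+.5)/6-.5,125+(y+.5)/6-.5])
tr=lambda x,y:np.array([305+(x-396+.5)/6-.5,190+(y+.5)/6-.5])
sd=lambda x,y:np.array([190+(x+.5)/4.8-.5,150+(y+.5)/4.8-.5])
fl=lambda x,y:np.array([(x+.5)/1.5625-.5,(y+.5)/1.5625-.5])
E
python3 - <<'E'
from geo import *
np.set_printoptions(precision=4,suppress=True)
print("knob",tri(top=tl(142,195),side=sd(205,114)))
print("column top",tri(top=tl(127,53),side=sd(70,170)),onz("top",tl(127,53),.235))
print("paste",tri(top=fl(365.5,279),side=sd(219,430)),onz("top",fl(365.5,279),.064),onz("side",sd(219,430),.064))
print("dish",onz("top",tr(561,167),.009),onz("side",sd(491,248),.016))
print("tail",tri(top=tr(622,133),side=sd(509,58)),onz("top",tr(622,133),.17))
print("base corners",[onz("top",fl(*p),.018) for p in((327,237),(391,229),(404,311),(339,321))])
print("bottle cap",onz("top",fl(547,224),.17),"green",onz("top",fl(575,383),.02),onz("top",fl(602,382),.16),"orange",onz("top",fl(586,337),.02))
E
```

```text
knob (array([0.5949, 0.0152, 0.2755]), np.float64(0.5501151778070721))
column top (array([0.6665, 0.0252, 0.2338]), np.float64(0.24915923918572958)) [0.6668 0.0252]
paste (array([0.5894, 0.0129, 0.0576]), np.float64(0.4705111097752024)) [0.5867 0.0124] [0.5885 0.0194]
dish [ 0.4807 -0.2794] [ 0.4776 -0.2636]
tail (array([ 0.4799, -0.2738,  0.1658]), np.float64(0.412316321837352)) [ 0.4803 -0.2727]
base corners [array([0.6785, 0.0907]), array([ 0.6953, -0.0336]), array([ 0.534 , -0.0595]), array([0.5142, 0.064 ])]
bottle cap [ 0.6627 -0.299 ] green [ 0.3998 -0.3792] [ 0.3983 -0.3821] orange [ 0.486  -0.4038]
```

Run:
```python
from workcell import bot
import numpy as np
np.set_printoptions(precision=4,suppress=True)
D=[np.pi,0,0]; x,y=.595,.015
p=bot.current_ee_pos(); bot.line_to([p[0],p[1],.36],max_speed=.25)
bot.goto([x,y,.36],D); print(bot.current_joints(),bot.current_clock())
bot.line_to([x,y,.258],max_speed=.12); f0=np.array(bot.current_contact_force())
bot.set_gripper(0.,35); print("open",bot.current_opening()*92,bot.current_grip_force(),bot.current_contact_force())
z=.258
for dz in (.03,.006,.003,.003,.002,.002,.002,.002,.002):
    z+=dz; bot.line_to([x,y,z],max_speed=.05); f=np.array(bot.current_contact_force()); print(z,f,bot.current_ee_pos(),bot.current_opening()*92)
    if f[2]<-22: break
print(bot.current_clock())
```

```text
[-0.1789  0.1608  1.3121 -0.0002  1.6688  1.393 ] 3.1667
open 24.946530091879822 35.00010162417311 [ 0.7885  4.0994 -0.533 ]
0.28800000000000003 [ 2.0905  4.5289 -5.0763] [0.5949 0.0166 0.2864] 24.631788159430936
0.29400000000000004 [ 2.7171  4.6097 -4.4802] [0.5949 0.0166 0.2924] 25.02963338388197
0.29700000000000004 [ 4.2318  5.0672 -7.2816] [0.5949 0.0166 0.295 ] 25.141300976898325
0.30000000000000004 [ 3.0922  4.2054 -6.8937] [0.5949 0.0166 0.2978] 25.213229063938584
0.30200000000000005 [ 4.1413  4.448  -8.5965] [0.5949 0.0166 0.2996] 24.717821152773816
0.30400000000000005 [  8.2506   4.2851 -14.8208] [0.5948 0.0166 0.2996] 25.359540851438997
0.30600000000000005 [  9.8392   3.5568 -21.9017] [0.5947 0.0166 0.2997] 24.981880284154467
0.30800000000000005 [ 12.685    4.2007 -28.129 ] [0.5946 0.0166 0.2997] 24.92618346052542
7.7083
```

Run:
```python
from workcell import bot
import cv2,pickle,numpy as np
bot.line_to([.595,.0155,.301],max_speed=.05); print(bot.current_contact_force())
bot.set_gripper(1.); bot.line_to([.595,.0155,.40],max_speed=.2)
bot.goto([.48,-.276,.30],[np.pi,0,0]); print(bot.current_joints(),bot.current_clock(),bot.current_ee_pos())
for n in("side","top"):
    c=bot.read_camera(n); pickle.dump(c,open(n+".pkl","wb"))
S=pickle.load(open("side.pkl","rb"))["pixels"];T=pickle.load(open("top.pkl","rb"))["pixels"]
cv2.imwrite("pics/c1.png",np.hstack([cv2.resize(S[130:280,190:320],(520,600),interpolation=cv2.INTER_CUBIC),cv2.resize(T[125:215,205:247],(280,600),interpolation=cv2.INTER_CUBIC)]))
```

```text
[ 4.74820511  4.35039399 -8.36164936]
[-7.38677906e-01  5.91643511e-02  1.53653147e+00  4.33342369e-04
  1.54537115e+00  8.31058994e-01] 10.9583 [ 0.48061383 -0.27532354  0.30031804]
```

View pics/c1.png

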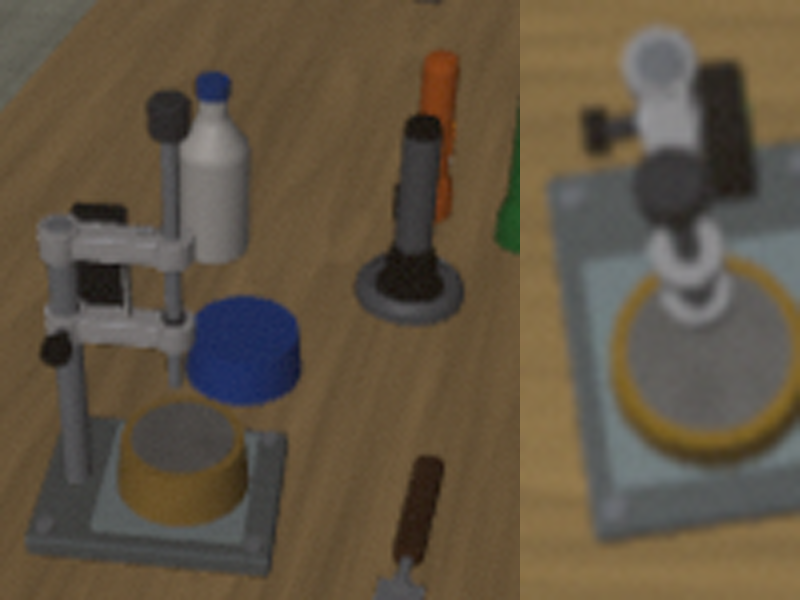

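The rod is fully up: the collar sits at the lower boss, and the tip at crop (175,385) is well above the paste at (187,437). The mould has not moved, and the thermometer still stands in its dish at (410,290). Next I'll refine the paste position and work out the poses.

```bash
cat >> geo.py <<'E'
from scipy.spatial.transform import Rotation as Rn
def pose(paste,phi,th,d,g=.128,sgn=1):
    """TCP pose: thermometer nose d from paste, tail leaning th from vertical towards azimuth phi; closing line in tilt plane"""
    a=np.array([np.sin(th)*np.cos(phi),np.sin(th)*np.sin(phi),np.cos(th)])
    x=sgn*np.array([-np.sin(phi),np.cos(phi),0]); z=-a; y=np.cross(z,x)
    return np.asarray(paste)+a*(d+g-.019), Rn.from_matrix(np.c_[x,y,z]).as_rotvec()
E
python3 - <<'E'
from geo import *
from workcell import bot
np.set_printoptions(precision=4,suppress=True)
s4=lambda x,y:np.array([190+(x+.5)/4-.5,130+(y+.5)/4-.5]); t6=lambda x,y:np.array([205+(x-520+.5)/6.667-.5,125+(y+.5)/6.667-.5])
print("paste",onz("side",s4(187.5,437),.064),onz("top",t6(709,360),.064),tri(side=s4(187.5,437),top=t6(709,360)))
# render expected outlines given hypotheses
P=np.array([.592,.0155,.064])
for r,z in((.036,.064),(.043,.064),(.047,.024)):
    a=np.linspace(0,6.28,90);q=[P[0],P[1],0]+np.c_[r*np.cos(a),r*np.sin(a),0*a+z]
    S=np.array([(proj("side",p)-[190,130]+.5)*4-.5 for p in q]);T=np.array([(proj("top",p)-[205,125]+.5)*6.667-.5+[520,0] for p in q])
    print(r,"side x",S[:,0].min(),S[:,0].max(),"y",S[:,1].min(),S[:,1].max(),"top x",T[:,0].min(),T[:,0].max(),"y",T[:,1].min(),T[:,1].max())
for n,w in(("dish foot",(.048,0)),("nose",(.022,.01)),("tail",(.016,.164))):
    for D in((.48,-.276),):
        a=np.linspace(0,6.28,90);q=np.c_[D[0]+w[0]*np.cos(a),D[1]+w[0]*np.sin(a),0*a+w[1]]
        S=np.array([(proj("side",p)-[190,130]+.5)*4-.5 for p in q]);T=np.array([(proj("top",p)-[305,190]+.5)*6-.5+[396,0] for p in q])
        print(n,"side x",S[:,0].min(),S[:,0].max(),"y",S[:,1].min(),S[:,1].max(),"topcrop x",T[:,0].min(),T[:,0].max(),"y",T[:,1].min(),T[:,1].max())
for ph in(np.pi,-2.6,-2.2,-np.pi/2,2.6):
    for s in(1,-1):
        r=[];
        for d in(.08,.2): 
            p,o=pose(P,ph,np.radians(40),d,sgn=s);r.append(bot.inverse_kinematics(p,o))
        print(ph,s,p,*r)
E
```

```text
paste [0.5855 0.0172] [0.5862 0.0148] (array([0.5864, 0.0149, 0.0617]), np.float64(0.057756279835899704))
0.036 side x 127.30758948461028 231.13782712074385 y 399.3116313559415 469.99240613316067 top x 624.3548623792076 790.7138016388449 y 265.5820299521445 428.7546688486556
0.043 side x 117.16281846139941 241.21415897224233 y 392.87387800180545 477.330350553422 top x 608.1760253025996 806.8863217113151 y 249.89896342068093 444.80182114926447
0.047 side x 113.94981493821001 246.48316061247147 y 430.54790375374137 523.9776572742617 top x 607.1109205603435 816.8799415994022 y 262.0072784873223 467.9949398690759
dish foot side x 351.9929706026403 463.3308542045572 y 260.51364065797225 327.1460012822205 topcrop x 454.6131294403167 646.402756745095 y 74.89698056130982 266.4178694666402
nose side x 382.78353480851524 434.0370904709066 y 268.50373864373796 298.88835840326624 topcrop x 510.19460040462604 598.8465566420925 y 124.05322941920377 212.57177985015937
tail side x 402.50840505548535 442.6937799754928 y 118.50372155477453 138.74442408855498 topcrop x 589.2323075530117 663.52414771445
[... 627 characters left out ...]
2  1.1931]
-2.2 -1 [ 0.4751 -0.1451  0.3007] [-0.8179 -0.0355  1.9672  0.6937  1.4124 -1.9455] [-0.9812 -0.1243  1.862   0.6509  1.6622 -1.9485]
-1.5707963267948966 1 [ 0.592  -0.1831  0.3007] [-0.6664  0.4636  1.3835  0.5387  1.745   0.8755] [-0.7526  0.5007  1.1498  0.5312  1.9573  0.9035]
-1.5707963267948966 -1 [ 0.592  -0.1831  0.3007] [-0.6664  0.4636  1.3835  0.5387  1.745  -2.2661] [-0.7526  0.5007  1.1498  0.5312  1.9573 -2.2381]
2.6 1 [0.4218 0.1179 0.3007] [ 0.1988 -0.3705  2.2476 -0.636   0.8184 -2.0636] [ 0.3737 -0.5638  2.1903 -0.6011  1.122  -2.0688]
2.6 -1 [0.4218 0.1179 0.3007] [ 0.1988 -0.3705  2.2476 -0.636   0.8184  1.078 ] [ 0.3737 -0.5638  2.1903 -0.6011  1.122   1.0728]
```

Run:
```python
from workcell import bot
from geo import *
import cv2
np.set_printoptions(precision=4,suppress=True)
x,y=.480,-.275
bot.line_to([x,y,.22],max_speed=.15); bot.line_to([x,y,.120],max_speed=.06); print(bot.current_ee_pos(),bot.current_contact_force())
bot.set_gripper(.5,30); bot.set_gripper(0.,30)
print(bot.current_opening()*92,bot.current_grip_force(),bot.current_contact_force(),bot.current_ee_pos())
bot.line_to([x,y,.29],max_speed=.08); print(bot.current_ee_pos(),bot.current_contact_force(),bot.current_clock())
out=[]
for n in("side","top"):
    c=bot.read_camera(n); I=c["pixels"].copy(); e=np.array(bot.current_ee_pos()); R=Rn.from_rotvec(bot.current_tool_rot()).as_matrix()
    m=proj(n,e).astype(int)
    J=cv2.resize(I[max(m[1]-50,0):,max(m[0]-50,0):][:150,:100],(400,600),interpolation=cv2.INTER_CUBIC)
    o=np.array([max(m[0]-50,0),max(m[1]-50,0)])
    for d in(0,.109):
        for w in(-.016,.016) if d==0 else(-.022,.022):
            q=e+R@[w,0,d]; u=((proj(n,q)-o+.5)*4).astype(int); cv2.circle(J,tuple(int(k) for k in u),2,(0,0,255),-1)
            q=e+R@[0,w,d]; u=((proj(n,q)-o+.5)*4).astype(int); cv2.circle(J,tuple(int(k) for k in u),2,(0,255,0),-1)
    out.append(J)
cv2.imwrite("pics/c2.png",np.hstack(out))
```

```text
[ 0.4802 -0.2752  0.1204] [-0.057   0.1796  0.7565]
31.806963238835202 29.969579498138046 [-1.7483  0.4103 -0.0323] [ 0.48   -0.2749  0.1199]
[ 0.4799 -0.2749  0.2896] [ 0.2552  0.2743 -2.5193] 17.0
```

View pics/c2.png

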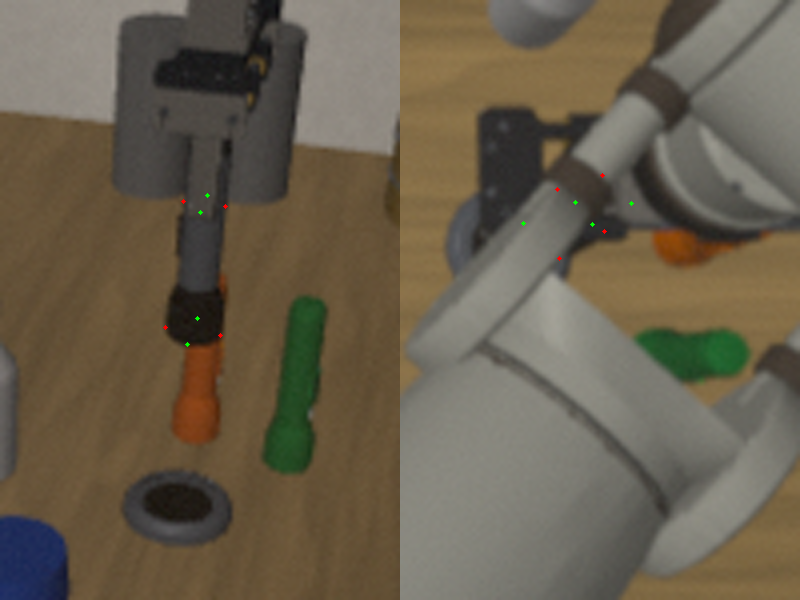

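The thermometer is held well. Its nose bottom at side crop (167–222, 343) matches the prediction (165–220, 345) within about 1 mm. On to the reading pose.

Run:
```python
from workcell import bot
from geo import *
import cv2
np.set_printoptions(precision=4,suppress=True)
P=np.array([.589,.0158,.064]); th=np.radians(41); ph=-2.2
for d,v in((.2,.12),(.081,.08)):
    p,o=pose(P,ph,th,d,g=.129); bot.line_to(p,o,max_speed=v)
print(bot.current_ee_pos()-p,bot.current_contact_force(),bot.current_clock())
bot.hold(2.3)
e=np.array(bot.current_ee_pos());R=Rn.from_rotvec(bot.current_tool_rot()).as_matrix()
print(bot.current_clock(),"paste in therm",R.T@(P-e)-[0,0,.110])
out=[]
for n in("side","top"):
    I=bot.read_camera(n)["pixels"]; o=np.array([170,110]) if n=="side" else np.array([195,120])
    J=cv2.resize(I[o[1]:o[1]+150,o[0]:o[0]+100],(400,600),interpolation=cv2.INTER_CUBIC)
    for w in((.022,0),(-.022,0),(0,.022),(0,-.022)):
        u=((proj(n,e+R@[*w,.110])-o+.5)*4).astype(int); cv2.circle(J,(int(u[0]),int(u[1])),2,(0,0,255),-1)
    u=((proj(n,P)-o+.5)*4).astype(int); cv2.circle(J,(int(u[0]),int(u[1])),2,(0,255,0),-1)
    u=((proj(n,e+R@[0,0,.110])-o+.5)*4).astype(int); cv2.circle(J,(int(u[0]),int(u[1])),2,(255,0,0),-1)
    out.append(J)
cv2.imwrite("pics/c3.png",np.hstack(out))
```

```text
[ 0.0002 -0.0004  0.0004] [-0.0435 -0.2074 -1.6025] 19.9417
22.2417 paste in therm [-0.     0.     0.081]
```

View pics/c3.png

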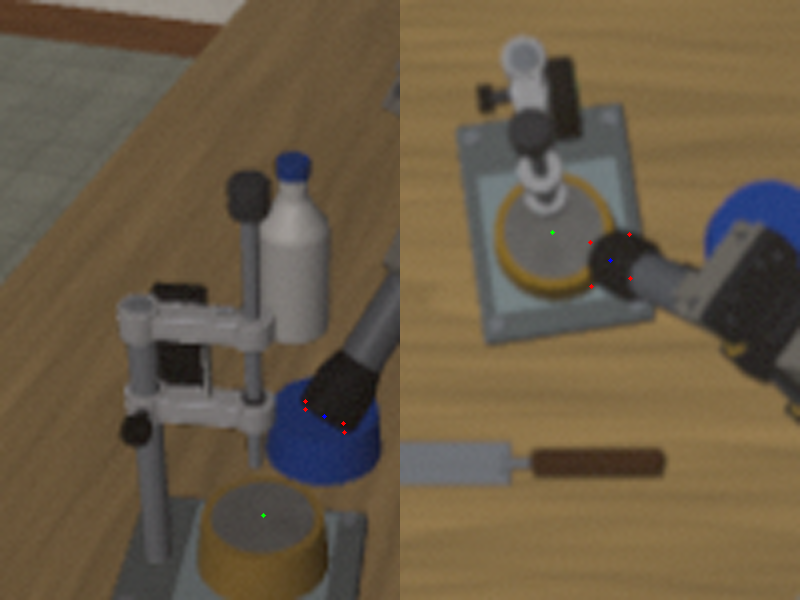

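The reading pose looks right. The aim point falls in the middle of the paste in both views: side (263,516) against a centre of about (262,517), and top (552,232) against about (555,235). The thermometer was held there for 2.3 s, so now I'll put it back.

Run:
```python
from workcell import bot
from geo import *
import cv2
np.set_printoptions(precision=4,suppress=True)
P=np.array([.589,.0158,.064]); D=[np.pi,0,0]; x,y=.480,-.275
p,o=pose(P,-2.2,np.radians(41),.2,g=.129); bot.line_to(p,o,max_speed=.1)
bot.line_to([x,y,.29],D,max_speed=.12); bot.line_to([x,y,.14],max_speed=.1)
f0=np.array(bot.current_contact_force()); print(f0,bot.current_ee_pos())
z=.14
while z>.117:
    z-=.015 if z>.13 else .001; bot.line_to([x,y,z],max_speed=.03); df=np.array(bot.current_contact_force())-f0; print(round(z,4),df,bot.current_ee_pos())
    if df[2]>1.5: break
out=[]
I=bot.read_camera("side")["pixels"]; cv2.imwrite("pics/c4.png",cv2.resize(I[120:240,250:350],(500,600),interpolation=cv2.INTER_CUBIC))
print(bot.current_clock())
```

```text
[ 0.0078  1.1834 -2.1774] [ 0.4804 -0.2754  0.1408]
0.125 [ 1.1784 -0.0591  0.1855] [ 0.48  -0.275  0.125]
0.124 [ 0.0841 -0.8632  0.0906] [ 0.48   -0.2751  0.1241]
0.123 [-0.5825 -1.0312  0.2161] [ 0.4799 -0.275   0.1229]
0.122 [-0.3171 -1.1052  0.5261] [ 0.4799 -0.275   0.1219]
0.121 [ 0.5688 -0.061  -0.0099] [ 0.4799 -0.275   0.1209]
0.12 [-0.2927 -1.8    -0.3898] [ 0.48  -0.275  0.12 ]
0.119 [-1.0374  0.5935  6.5956] [ 0.4803 -0.2751  0.1199]
28.7417
```

View pics/c4.png

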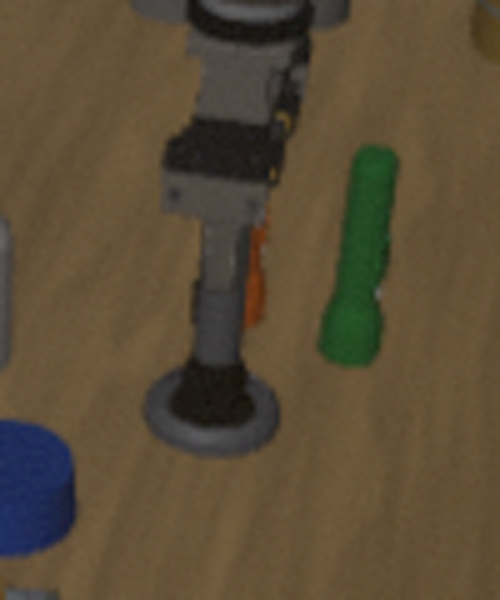

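The nose has touched the dish floor at the original grasp height (TCP 0.1199) and stands inside the rim at crop (210,400). I'll release it and retreat straight up.

Run:
```python
from workcell import bot
import cv2,numpy as np
bot.line_to([.48,-.275,.12],max_speed=.03)
bot.set_gripper(.5,5); bot.set_gripper(1.); bot.hold(.3)
bot.line_to([.48,-.275,.22],max_speed=.06); bot.line_to([.48,-.275,.36],max_speed=.15); bot.hold(.3)
I=bot.read_camera("side")["pixels"]; cv2.imwrite("pics/c5.png",cv2.resize(I[130:280,180:360],(720,600),interpolation=cv2.INTER_CUBIC))
print(bot.current_clock(),bot.current_contact_force(),bot.current_opening())
```

```text
33.7583 [-0.13694426  0.70116831 -0.04719176] 0.9969178535127876
```

View pics/c5.png

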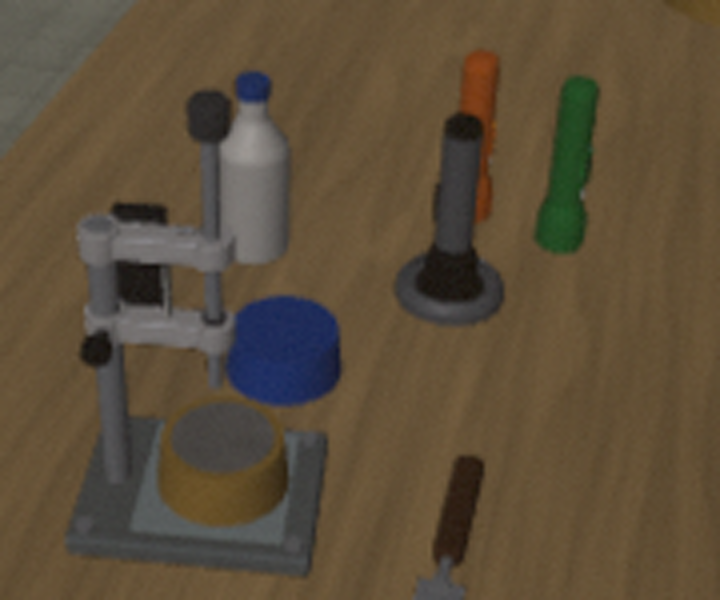

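The thermometer stands upright in its dish, from (462,125) down to (450,290), exactly as it did before the grasp. The rod is still up and the mould has not moved.

```bash
python3 -c "
from workcell import bot
print(bot.job_done())"
```

```text
the job is handed in; nothing more can be done
None
```

I raised the rod to its upper stop, held the thermometer on the paste for 2.3 s (41° tilt, nose about 8 cm away), stood it back nose down in its dish, and handed the job in at about 34 s; no verdict was returned.

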